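Uncover the inspection camera and present a tab bundle to it

TASK

Lift the cover off the upward-looking inspection camera and hang it by its loop handle on the hook stand, letting go of it. Then take the long bundle of tabs out of the cardboard box, leaving the two small tab stacks in the box, and hold it still over the camera: level and the same way up as it lay, centred over the glass, its underside 100 mm above the glass and its length in line with the long side of the camera's base plate. Finish while still holding it there.

Things in the scene. Friction and masses are not known exactly. Their poses are not given: they have to be found in the camera images.
- camera: Inspection camera fixed to the bench, looking up: aluminium base plate 140 (its x, the long side) x 84 (y) x 10 mm, black housing 70 x 70 mm with its top 66 mm above the bench, on it a round lens barrel 49 mm across, 18 mm high. Origin: centre of the plate's underside; z up. It and the hook stand may swap places.
- glass (a point): Centre of the camera's glass, 82 mm above the bench; axes as the camera's.
- cover: Grey lens cover, 80 g, over the barrel, rim on the housing; lift 20 mm to free it. Round cap 64 mm across, 24 high, with a rigid upright loop handle in its y-z plane, 12 mm thick (x): opening 44 wide (y), z 24 to 64, corners slanted; top bar 60 long (y), z 64 to 90. Grip the bar across its 12 mm from above, fingertips above z 67, clear of the opening. Origin: centre of the rim, below; z up.
- cover_eye (a point): Middle of the underside of the handle's top bar, 64 mm above the cover's origin; this comes to rest on the hook.
- hook: Hook stand fixed to the bench: base plate 110 x 76 x 10 mm, post 14 mm thick at x = +72 mm, 144 mm high; from its top an 8 mm round hook runs along -x, level over the seat (underside 132 mm above the bench), and turns up at the free end: tip at x = -36 mm, top 151 mm above the bench. Origin: on the bench below the seat; z up, x from tip to post.
- hook_seat (a point): Seat of the hook: top of the rod, 140 mm above the bench, at the stand's x = 0, y = 0; axes as the stand's.
- parts_box: Open cardboard box, fixed to the bench, outside 212 mm (x) by 151 mm (y), walls 56 mm high and about 8 mm thick, floor 2 mm. Origin: centre of its underside. It stands between camera and hook stand. To the left of all three a clear wire-framed screen, 160 mm high, runs away from the robot along y = 0.185 m, from x = 0.35 m on: keep clear of it or above it.
- bundle: Loose long bundle of black plastic tabs, a block 70 mm long (its x axis), 24 mm wide (y), 29 mm high (z), about 80 g, lying near the middle of the box. Origin: centre of its underside. Grip it from above across its 24 mm width, midway along.
- stack_1: Small black tab stack, 28 x 35 x 19 mm, loose in the box near its end nearer the robot; stays there. Origin: centre of its underside.
- stack_2: The same kind of tab stack near the other end of the box; stays there.

How it is judged:
By the outcome, as a careful person would: the job done as asked, in the order asked, and still so for the second after the job is handed in, while the arm keeps its last pose, push and grip.
It also fails if it takes over 61 s, if anything falls off the work surface, if the arm or the gripper's body presses on something with over 40 N, if the wrist force passes 120 N, or if a joint passes its speed limit or range.

ROBOT

A 6-joint arm with a two-finger parallel gripper is mounted at the origin on a cart in front of the work surface, level with it; the furniture and walls round the work are solid. World frame = base frame: x ahead of the robot, y to its left, z up, the work surface at z = 0. Lengths are in m, angles in degrees, forces in N, time in s.
With the tool pointing down it reaches from about 0.375 to 0.9 m from the base axis. Payload 3.1 kg.
Tool frame: the origin (TCP) lies between the finger pads; the fingertips stand 11 mm ahead of it and the grasp point (between the pads) lies 8 mm behind it; x points along the fingers, y is the direction in which the jaws open and shut, and the axes are right-handed (so a half turn about x gives the same grasp; the last joint's range is limited). The gripper opens to 87 mm and grips with 3 to 60 N. Pads are 19 mm wide; open, the fingers measure 117 mm over their backs; the gripper's body (75 mm by 190 mm) begins 51 mm behind the grasp point.
Start: joints at [-79.899, 30.224, 82.088, -0, 67.689, -10.227], TCP at [0.217, -0.586, 0.234] pointing down, gripper open.
Joint ranges: [-176.69, 176.69], [-43.24, 126.21], [12.49, 139.97], [-82, 262], [0, 151.66], [-163.58, 163.58]. Speed limits (degrees/s): [159.86, 159.86, 180, 180, 180, 180].

INTERFACE

Orientations are given as a 3x3 rotation matrix whose columns are the frame's x, y, z axes.
In Python, from rig import bot gives the robot as it stands.
- The arm moves only by the shell command python3 -m inch 'ROWS' [OPENING]. ROWS is a JSON object of lists of equal length, an entry for each row: "dp": the shift along the tool's x, y, z in mm, a list of three; "yaw": the turn about the tool's x in degrees. In form: {"dp": [[tx, ty, tz], ...], "yaw": [yaw, ...]}. A call has 1 to 20 rows; each row shifts and turns the commanded pose from where the row before left it, along the tool's axes as they then stand; what a row does not reach is not made up. A row lasts 1/12 s, in which the tool goes at most 41.7 mm and 7.16 degrees, less where a joint would pass 70% of its speed; a pose out of reach is approached as far as the arm can. A call is refused whole if a number of a shift passes 41.7 or a number of a turn 7.16, either way. A call with a gripper value outside its range is refused whole. OPENING is the finger opening in mm, from 0 to 87, set as the call begins (- or left out, the last holds). The fingers move at their own pace and stop on an object; the grip force is fixed at half the most. Time passes only in rows, so rows that do not move let the fingers close. It gives the time, the measured TCP pose, the force and the opening at its end, in the units of the state.
- bot.read_state(): the state, without advancing time (a new reading comes with each control period).
- bot.capture(name): name is "scene" or "top" or "wrist"; returns a dict with "color" (400x640x3 uint8, red, green, blue), "intrinsics" (3x3 intrinsics, pixels), "pose" (4x4, takes a point from camera to world coordinates). Camera axes: x right, y down, z forward; pixel columns grow to the right and rows downward; lengths in m; the calibration is good to about 2 mm. A picture is of the moment at which its call begins. There is no depth.
- bot.hand_in(): hands the job in, once; it reports no verdict.
The state is a dict: "time_s": time; "joint_positions": joint angles; "qvel": joint speeds; "tau": joint torques, N m; "position": TCP position; "tcp_rot": TCP orientation; "force": force on the tool from outside, world axes, zero at the start; "moment": the same for the moment, N m; "opening": opening from 0.0 (shut) to 1.0 (fully open).
Only numpy, scipy, OpenCV 4.12 (cv2) and the standard library are available. Lean on these libraries where they do the work, as an engineer would, in place of code of your own. Each camera call takes 0.05 s, during which the arm holds its last target.

## Working session

There is one attempt and no reset: what is moved stays moved. The work goes in short steps, Python scripts to look and compute and a shell command to move; the robot and the scene stay as the last step left them, time stands still between calls to the robot, and variables do not carry over. Pictures are saved under pics/ and viewed, and the job is handed in when it is done.

```bash
ls; mkdir -p pics; python3 - <<'E'
from rig import bot
import cv2,numpy as np
s=bot.read_state()
for k in("time_s","position","tcp_rot","force","opening"):print(k,s[k])
for n in("scene","top","wrist"):
    c=bot.capture(n);cv2.imwrite(f"pics/{n}0.png",cv2.cvtColor(c["color"],cv2.COLOR_RGB2BGR))
    print(n,np.round(c["intrinsics"],1).tolist(),np.round(c["pose"],4).tolist())
E
```

```text
pics
time_s 0.0
position [ 0.21703319 -0.58536069  0.23259253]
tcp_rot [[-3.59758043e-04  3.47378444e-01 -9.37724953e-01]
 [ 2.07562927e-03 -9.37722734e-01 -3.47378419e-01]
 [-9.99997781e-01 -2.07134154e-03 -3.83675569e-04]]
force [ 0.86318462 -1.03589802  0.00505784]
opening 0.9983667549813316
scene [[399.4, 0.0, 326.2], [0.0, 399.4, 201.3], [0.0, 0.0, 1.0]] [[-0.8195, -0.4355, 0.3725, 0.1796], [-0.573, 0.6229, -0.5326, 0.3797], [-0.0001, -0.6499, -0.76, 0.8945], [0.0, 0.0, 0.0, 1.0]]
top [[399.0, 0.0, 311.8], [0.0, 399.0, 203.6], [0.0, 0.0, 1.0]] [[-0.1334, -0.9671, 0.2166, 0.3885], [-0.991, 0.129, -0.0347, -0.1592], [0.0057, -0.2193, -0.9756, 0.9444], [0.0, 0.0, 0.0, 1.0]]
wrist [[297.8, 0.0, 315.5], [0.0, 297.8, 197.7], [0.0, 0.0, 1.0]] [[0.3478, -0.9033, -0.2513, 0.287], [-0.9376, -0.3357, -0.0909, -0.56], [-0.0023, 0.2672, -0.9636, 0.3848], [0.0, 0.0, 0.0, 1.0]]
```

View pics/scene0.png

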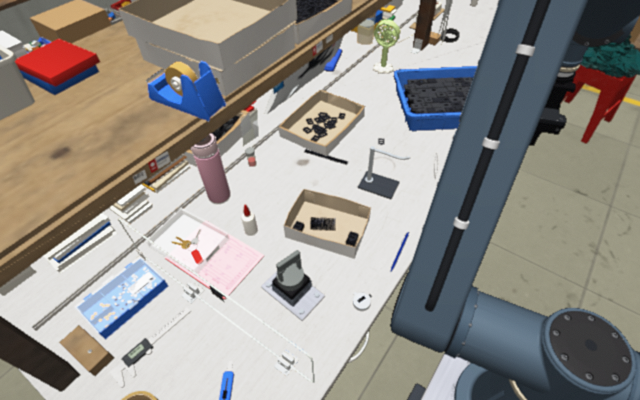

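View pics/top0.png

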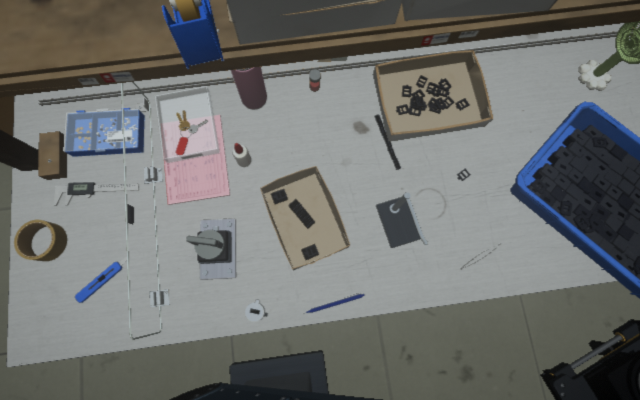

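View pics/wrist0.png

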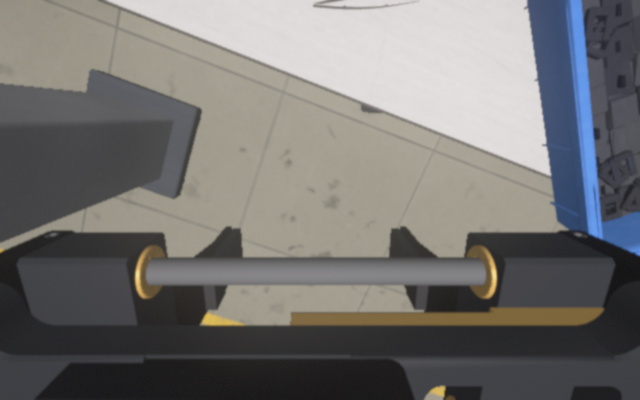

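The top view shows the camera and cover at about (213,246), the box at about (305,217) with the bundle at (301,213), and the hook plate at about (400,220). I'll zoom in.

```bash
python3 - <<'E'
import cv2
t=cv2.imread("pics/top0.png")
cv2.imwrite("pics/topA.png",cv2.resize(t[155:285,180:350],None,fx=4.5,fy=4.5,interpolation=cv2.INTER_CUBIC))
cv2.imwrite("pics/topB.png",cv2.resize(t[170:260,360:460],None,fx=6,fy=6,interpolation=cv2.INTER_CUBIC))
s=cv2.imread("pics/scene0.png")
cv2.imwrite("pics/scA.png",cv2.resize(s[130:325,250:420],None,fx=3,fy=3,interpolation=cv2.INTER_CUBIC))
E
```

```text
(no output)
```

View pics/topA.png

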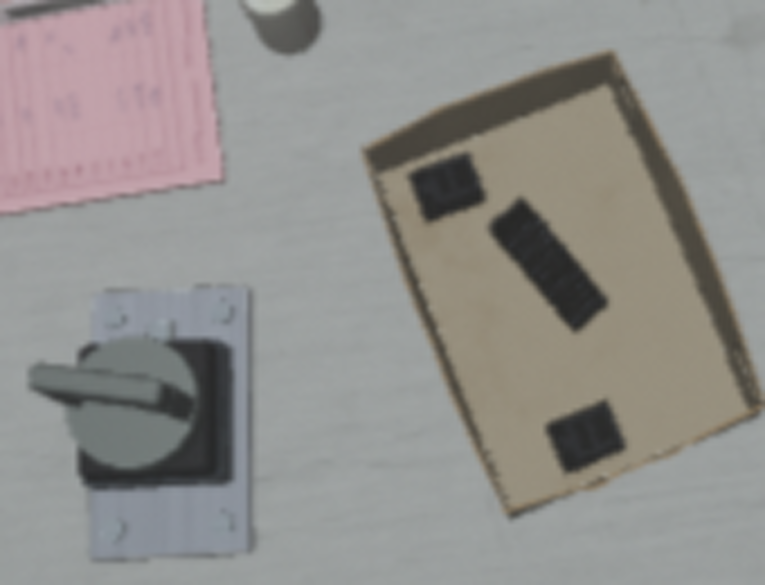

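View pics/topB.png

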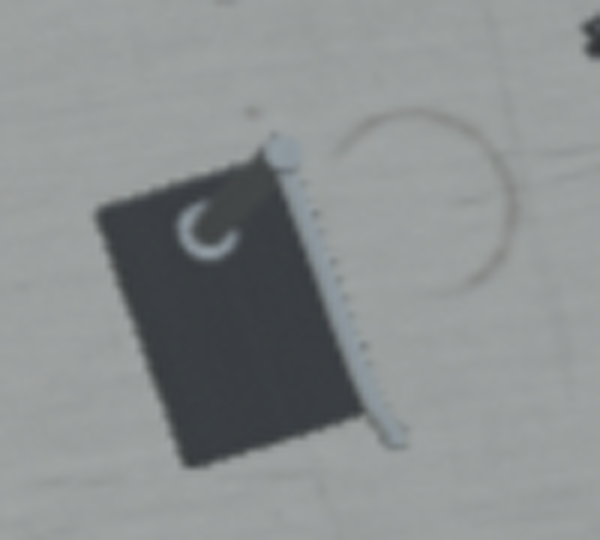

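View pics/scA.png

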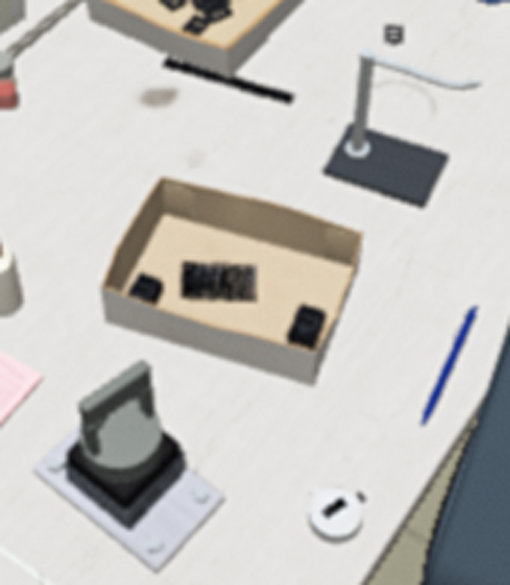

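```bash
cat > h.py <<'E'
import numpy as np,cv2
CAMS={'top':(np.array([[399.0,0,311.8],[0,399.0,203.6],[0,0,1]]),np.array([[-0.1334,-0.9671,0.2166,0.3885],[-0.991,0.129,-0.0347,-0.1592],[0.0057,-0.2193,-0.9756,0.9444],[0,0,0,1]])),
'scene':(np.array([[399.4,0,326.2],[0,399.4,201.3],[0,0,1]]),np.array([[-0.8195,-0.4355,0.3725,0.1796],[-0.573,0.6229,-0.5326,0.3797],[-0.0001,-0.6499,-0.76,0.8945],[0,0,0,1]]))}
def bp(cam,uv,z):
    K,T=CAMS[cam] if isinstance(cam,str) else cam
    uv=np.atleast_2d(uv).astype(float); d=np.c_[uv,np.ones(len(uv))]@np.linalg.inv(K).T@T[:3,:3].T
    return T[:3,3]+d*((z-T[2,3])/d[:,2:3])
def pr(cam,P):
    K,T=CAMS[cam] if isinstance(cam,str) else cam
    q=(np.atleast_2d(P)-T[:3,3])@T[:3,:3]@K.T
    return q[:,:2]/q[:,2:]
E
python3 - <<'E'
from h import *
A=lambda l:np.array(l)/4.5+[180-.4,155-.4]
B=lambda l:np.array(l)/6+[360-.4,170-.4]
np.set_printoptions(precision=4,suppress=True)
def rect(n,P):
    c=P.mean(0);e=np.roll(P,-1,0)-P
    print(n,P[:,:2].tolist(),'c',c,'L',np.linalg.norm(e,axis=1),'ang',np.degrees(np.arctan2(e[:,1],e[:,0])))
rect('plate',bp('top',A([(92,291),(248,286),(250,550),(91,556)]),.01))
rect('box',bp('top',A([(365,150),(613,52),(763,408),(511,515)]),.056))
rect('bundle',bp('top',A([(490,228),(520,198),(608,300),(577,330)]),.031))
rect('hookpl',bp('top',B([(97,212),(262,158),(362,410),(190,467)]),.01))
print('posttop',bp('top',B([(283,152)]),.144),'postbase',bp('top',B([(208,232)]),.012),'tip',bp('top',B([(400,440)]),.148))
print('bar',bp('top',A([(33,372),(160,390)]),.156))
rect('s2',bp('top',A([(412,175),(468,155),(485,195),(428,220)]),.021))
rect('s1',bp('top',A([(548,425),(607,403),(625,448),(568,473)]),.021))
S=lambda l:np.array(l)/3+[250-.4,130-.4]
rect('splate',bp('scene',S([(37,467),(150,560),(222,497),(120,415)]),.01))
print('sbar',bp('scene',S([(82,403),(148,362)]),.156))
print('spost',bp('scene',S([(366,55)]),.144),bp('scene',S([(358,149)]),.012),'tip',bp('scene',S([(478,84)]),.150))
rect('sbundle',bp('scene',S([(183,263),(256,263),(256,300),(183,297)]),.031))
E
```

```text
plate [[0.5932275096671671, 0.07580438708785728], [0.5850147482141832, -0.00597614690165435], [0.4479929905195811, 0.005580122589271763], [0.455796035051374, 0.08631232524027546]] c [0.5205 0.0404 0.01  ] L [0.0822 0.1375 0.0811 0.1378] ang [-95.7347 175.1791  84.4793  -4.3723]
box [[0.6378877616784994, -0.0792163961617496], [0.6731838727141499, -0.21203736117114808], [0.480297187153539, -0.26069203695232634], [0.44487568093448177, -0.130431102279085]] c [ 0.5591 -0.1706  0.056 ] L [0.1374 0.1989 0.135  0.1997] ang [ -75.1181 -165.8428  105.2124   14.8607]
bundle [[0.5945414500756607, -0.13700490559705], [0.6084128272588905, -0.15448471864598823], [0.5487010823089018, -0.1927766826770724], [0.535295630765082, -0.17485678146630915]] c [ 0.5717 -0.1648  0.031 ] L [0.0223 0.0709 0.0224 0.0703] ang [ -51.5657 -147.3287  126.7993   32.5743]
hookpl [[0.5724085435707227, -0.34422131497893965], [0.5855766901218394, -0.41383231052837544], [0.4799987158158347, -0.4341501506236238], [0.4669044829016237, -0.3631004568557422]] c [ 0.5262 -0.3888  0.01  ] L [0.0708 0.1075 0.0722 0.1072] ang [ -79.
[... 788 characters left out ...]
117, 0.074434593674583], [0.46138804773226627, 0.08538146740568808], [0.44640773356819563, 0.009273791062100856], [0.561485186306331, -0.0034382001688110786]] c [0.514  0.0414 0.01  ] L [0.1259 0.0776 0.1158 0.0819] ang [ 175.0127 -101.1352   -6.3036   71.9712]
sbar [[0.5269 0.0676 0.156 ]
 [0.5095 0.0128 0.156 ]]
spost [[ 0.5559 -0.3795  0.144 ]] [[ 0.556  -0.3859  0.012 ]] tip [[ 0.4502 -0.3978  0.15  ]]
sbundle [[0.6048793123671653, -0.15348625085482465], [0.5500241137620313, -0.19183494268309004], [0.5263949217721274, -0.15699930743602014], [0.5818643449948178, -0.12228928497095298]] c [ 0.5658 -0.1562  0.031 ] L [0.0669 0.0421 0.0654 0.0388] ang [-145.043   124.1492   32.0363  -53.5827]
```

```bash
python3 -m inch '{"dp":[[0,0,0],[0,0,0],[0,0,0],[0,0,0],[0,0,0],[0,0,0],[0,0,0],[0,0,0]],"yaw":[-6.7,-6.7,-6.7,-6.7,-6.7,-6.7,-6.7,-6.7]}' 60
python3 -m inch '{"dp":[[0,3,-15],[0,6,-32],[0,6.3,-38],[0,6.3,-38],[0,6.3,-38],[0,6.3,-38],[0,6.3,-38],[0,6.3,-38],[0,6.3,-38],[0,6.3,-38],[0,6.3,-38],[0,6.3,-38],[0,6.3,-38],[0,6.3,-38],[0,6.3,-38],[0,6.3,-38],[0,6.3,-38],[0,6.3,-38],[0,5,-20],[0,4,-10]],"yaw":[0,0,0,0,0,0,0,0,0,0,0,0,0,0,0,0,0,0,0,0]}'
python3 -m inch '{"dp":[[0,0,0],[0,0,0],[0,0,0],[0,0,0]],"yaw":[0,0,0,0]}'
cat > shot.py <<'E'
import sys
from rig import bot
import cv2,numpy as np,pickle
s=bot.read_state();np.set_printoptions(precision=4,suppress=True)
R=np.array(s["tcp_rot"]);print(s["time_s"],s["position"],"yang",np.degrees(np.arctan2(R[1,1],R[0,1])),"x",R[:,0],"F",s["force"],s["opening"],np.array(s["joint_positions"]).round(1))
for a in sys.argv[1:]:
    n,f=a.split(":");c=bot.capture(n)
    cv2.imwrite(f"pics/{f}.png",cv2.cvtColor(c["color"],cv2.COLOR_RGB2BGR));pickle.dump((c["intrinsics"],c["pose"]),open(f"pics/{f}.pkl","wb"))
E
python3 shot.py wrist:w1
```

```text
time_s: 0.82
position: [0.2171, -0.5857, 0.2331]
tcp_rot: [[-0.0, 0.962, -0.271], [0.001, -0.271, -0.962], [-1.0, -0.0, -0.001]]
force: [-0.5, 0.2, -0.1]
opening: 0.696
time_s: 2.48
position: [0.5216, 0.0421, 0.2334]
tcp_rot: [[0.0, 0.962, -0.273], [0.001, -0.273, -0.962], [-1.0, 0.0, -0.001]]
force: [0.5, -0.3, -0.8]
opening: 0.693
time_s: 2.82
position: [0.5202, 0.0379, 0.2334]
tcp_rot: [[-0.001, 0.96, -0.279], [-0.0, -0.279, -0.96], [-1.0, -0.001, 0.001]]
force: [0.0, -0.1, 0.5]
opening: 0.69
2.8167 [0.5202 0.0379 0.2334] yang -16.1909868173891 x [-0.0009 -0.0003 -1.    ] F [ 0.0008 -0.112   0.4945] 0.690309472622224 [-8.1 22.3 96.8 -0.  60.9  8.1]
```

View pics/w1.png

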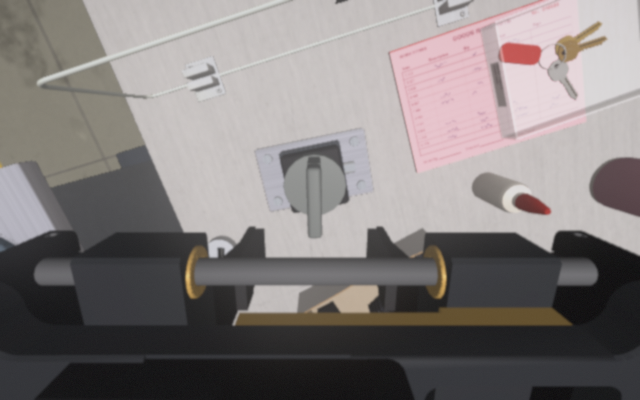

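The wrist view shows the bar running almost straight down the image from (314,158) to (315,237), with the camera plate's corners around it.

```bash
python3 - <<'E'
import cv2
t=cv2.imread("pics/w1.png")
cv2.imwrite("pics/w1z.png",cv2.resize(t[115:250,240:390],None,fx=4.4,fy=4.4,interpolation=cv2.INTER_CUBIC))
E
```

```text
(no output)
```

View pics/w1z.png

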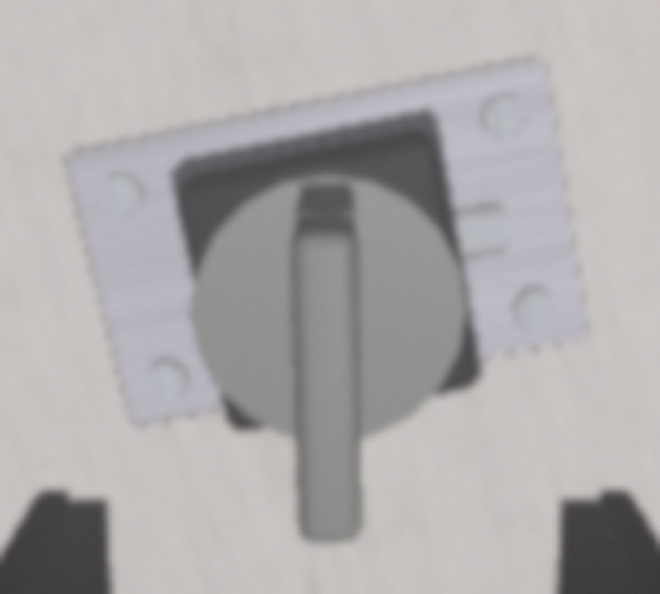

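```bash
python3 - <<'E'
from h import *
import pickle
np.set_printoptions(precision=4,suppress=True)
cam=pickle.load(open("pics/w1.pkl","rb"))
Z=lambda l:np.array(l)/4.4+[240-.4,115-.4]
b=bp(cam,Z([(327,236),(331,541)]),.156);d=b[0]-b[1];print('bar',b,b.mean(0),np.linalg.norm(d),np.degrees(np.arctan2(d[1],d[0])))
b=bp(cam,Z([(300,238),(357,238)]),.156);print(np.linalg.norm(b[1]-b[0]))
p=bp(cam,Z([(66,155),(545,58),(588,333),(138,425)]),.010);e=np.roll(p,-1,0)-p
print(p.mean(0),np.linalg.norm(e,axis=1),np.degrees(np.arctan2(e[:,1],e[:,0])))
h=bp(cam,Z([(176,170),(435,112),(480,380),(235,430)]),.066);print('hous',h.mean(0))
print('cap c',bp(cam,Z([(328,308)]),.090), 'tcp px',pr(cam,[[.5202,.0379,.2334]]))
E
```

```text
bar [[0.5296 0.0704 0.156 ]
 [0.5141 0.0144 0.156 ]] [0.5218 0.0424 0.156 ] 0.058159270836574246 74.49966268295728
0.010087085618227801
[0.5223 0.0427 0.01  ] [0.1379 0.0807 0.1371 0.0826] [ -4.9047 -94.6587 175.8852  85.9034]
hous [0.5229 0.0454 0.066 ]
cap c [[0.5215 0.0433 0.09  ]] tcp px [[313.1468 252.1548]]
```

```bash
python3 -m inch '{"dp":[[5,0.3,-2],[15,0,-2.2],[20,0,0],[20,0,0],[14,0,0],[7,0,0],[3.4,0,0],[0,0,0],[0,0,0]],"yaw":[-0.7,0,0,0,0,0,0,0,0]}'
python3 shot.py wrist:w2
```

```text
time_s: 3.62
position: [0.5229, 0.043, 0.1496]
tcp_rot: [[0.001, 0.964, -0.265], [-0.0, -0.265, -0.964], [-1.0, 0.001, -0.0]]
force: [-0.6, -0.1, 1.3]
opening: 0.687
3.6167 [0.5229 0.043  0.1496] yang -15.385243078469221 x [ 0.001  -0.0001 -1.    ] F [-0.5688 -0.0957  1.254 ] 0.6874535882225823 [ -7.5  29.5 101.2   0.   49.3   7.9]
```

View pics/w2.png

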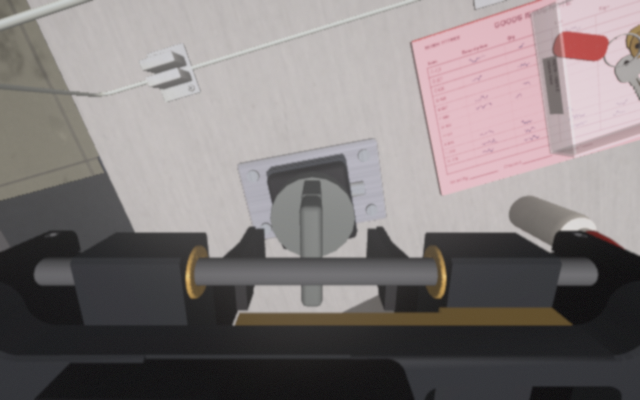

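The bar sits between the fingers at about (312,275), slightly left of the jaw centre. I'll nudge over 1 mm and close.

```bash
python3 -m inch '{"dp":[[0,-1.2,0],[0,0,0],[0,0,0],[0,0,0],[0,0,0],[0,0,0],[0,0,0],[0,0,0],[0,0,0],[0,0,0]],"yaw":[0,0,0,0,0,0,0,0,0,0]}' 0
python3 shot.py
```

```text
time_s: 4.5
position: [0.5211, 0.0436, 0.149]
tcp_rot: [[-0.0, 0.964, -0.265], [0.0, -0.265, -0.964], [-1.0, -0.0, 0.0]]
force: [-0.1, -0.3, -0.5]
opening: 0.137
4.5 [0.5211 0.0436 0.149 ] yang -15.37111847043689 x [-0.0004  0.     -1.    ] F [-0.1088 -0.3063 -0.4929] 0.13653603685247923 [ -7.5  29.5 101.4  -0.   49.2   7.9]
```

```bash
python3 -m inch '{"dp":[[-2,0,0],[-4,0,0],[-5,0,0],[-6,0,0],[-8,0,0],[-10,0,0],[-13,0,0],[-15,0,0],[-15,0,0],[-12,0,0],[-7,0,0],[-3,0,0]],"yaw":[0,0,0,0,0,0,0,0,0,0,0,0]}'
python3 -m inch '{"dp":[[0,0,0],[0,0,0],[0,0,0],[0,0,0],[0,0,0],[0,0,0],[0,0,0]],"yaw":[-2.7,-5,-5,-5,-4,-3,-1]}'
python3 -m inch '{"dp":[[0,-4,8],[0,-9,20],[0,-12,28],[0,-12,28],[0,-12,28],[0,-12,28],[0,-12,28],[0,-12,28],[0,-12,28],[0,-12,28],[0,-12,28],[0,-12,28],[0,-12,28],[0,-12,28],[0,-12,28],[0,-9,18],[0,-5,12],[0,-2,4],[0,0,1],[0,0,0]],"yaw":[0,0,0,0,0,0,0,0,0,0,0,0,0,0,0,0,0,0,0,0]}'
python3 shot.py wrist:w3 scene:s3
```

```text
time_s: 5.5
position: [0.522, 0.0435, 0.2511]
tcp_rot: [[0.003, 0.964, -0.265], [-0.0, -0.265, -0.964], [-1.0, 0.003, -0.0]]
force: [0.0, 0.3, -1.3]
opening: 0.136
time_s: 6.08
position: [0.5207, 0.0436, 0.2488]
tcp_rot: [[-0.001, 0.984, 0.181], [0.0, 0.181, -0.984], [-1.0, -0.001, -0.0]]
force: [0.0, 0.3, -0.8]
opening: 0.138
time_s: 7.75
position: [0.4157, -0.4087, 0.2489]
tcp_rot: [[-0.0, 0.984, 0.179], [0.001, 0.179, -0.984], [-1.0, -0.0, -0.001]]
force: [-0.5, 0.6, -0.4]
opening: 0.133
7.75 [ 0.4157 -0.4087  0.2489] yang 10.319251061728695 x [-0.0004  0.0014 -1.    ] F [-0.5303  0.6313 -0.4494] 0.1334905529045817 [-55.5  26.   87.2   0.   66.9 -65.8]
```

View pics/w3.png

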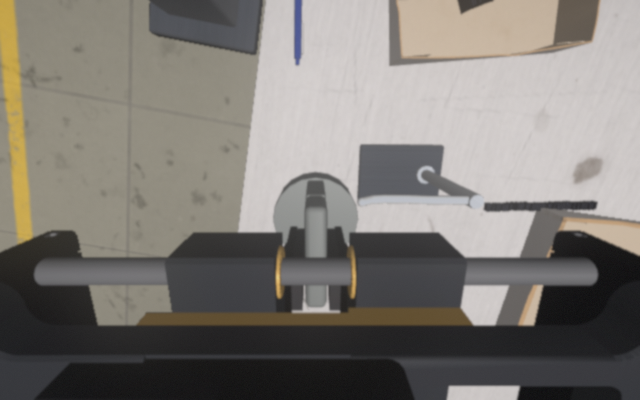

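View pics/s3.png

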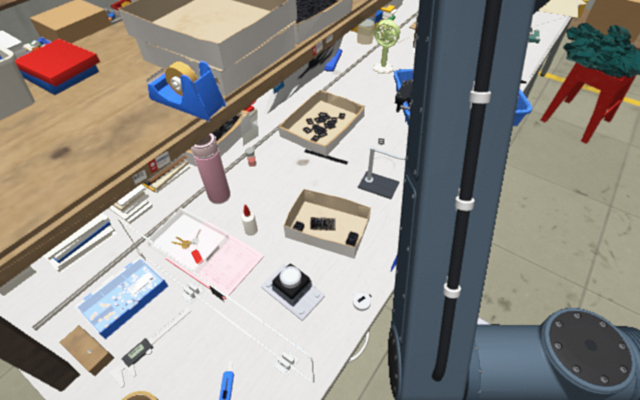

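The cover is in the gripper, and the scene view shows the camera's barrel bare. The wrist view shows the hook rod from its tip at (365,201) to the post at (478,202), running parallel to the image rows, so the tool is aligned with it.

```bash
python3 - <<'E'
import cv2
t=cv2.imread("pics/w3.png")
cv2.imwrite("pics/w3z.png",cv2.resize(t[135:225,350:490],None,fx=5,fy=5,interpolation=cv2.INTER_CUBIC))
E
```

```text
(no output)
```

View pics/w3z.png

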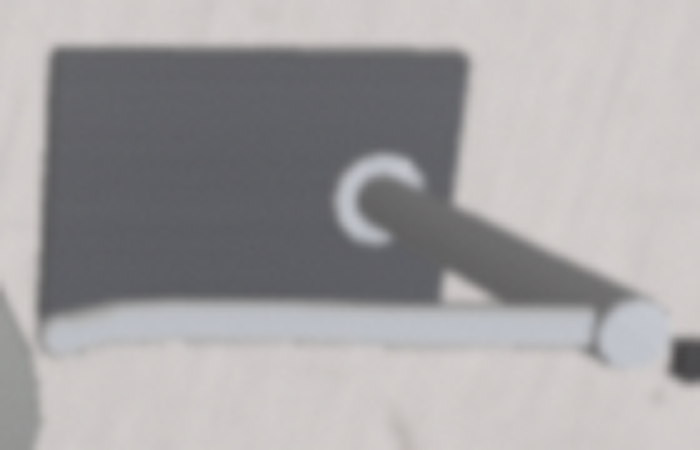

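```bash
python3 - <<'E'
from h import *
import pickle
np.set_printoptions(precision=4,suppress=True)
cam=pickle.load(open("pics/w3.pkl","rb"))
Z=lambda l:np.array(l)/5+[350-.4,135-.4]
post=bp(cam,Z([(632,333)]),.144)[0];tip=bp(cam,Z([(58,337)]),.151)[0]
r=bp(cam,Z([(140,322),(580,328)]),.138)
base=bp(cam,Z([(378,198)]),.012)[0]
ang=lambda d:np.degrees(np.arctan2(d[1],d[0]))
print(post,tip,base,np.linalg.norm(post-tip),ang(post-tip),r,ang(r[1]-r[0]))
p=bp(cam,Z([(52,48),(468,52)]),.01);print('plate far edge',p,ang(p[1]-p[0]))
a=np.radians(10.4);ex=np.array([np.cos(a),np.sin(a)])
print('seat from post',post[:2]-.072*ex,'from tip',tip[:2]+.036*ex, 'base',base[:2]-.072*ex)
E
```

```text
[ 0.559  -0.3837  0.144 ] [ 0.4564 -0.4012  0.151 ] [ 0.5604 -0.3842  0.012 ] 0.1043966278612083 9.645778024514522 [[ 0.4732 -0.399   0.138 ]
 [ 0.553  -0.3856  0.138 ]] 9.543156189925671
plate far edge [[ 0.4671 -0.3615  0.01  ]
 [ 0.5736 -0.3431  0.01  ]] 9.802653258247362
seat from post [ 0.4882 -0.3967] from tip [ 0.4918 -0.3947] base [ 0.4896 -0.3972]
```

```bash
python3 -m inch '{"dp":[[0,-3,1],[0,-3,0],[5,0,0],[10,0,0],[15,0,0],[15,0,0],[12,0,0],[7,0,0],[4,0,0],[0,0,0],[0,0,0]],"yaw":[0.4,0,0,0,0,0,0,0,0,0,0]}'
python3 shot.py wrist:w4 top:t4
```

```text
time_s: 8.77
position: [0.4102, -0.4118, 0.1812]
tcp_rot: [[0.0, 0.985, 0.172], [-0.0, 0.172, -0.985], [-1.0, 0.0, 0.0]]
force: [-0.5, -0.9, -1.1]
opening: 0.133
8.7667 [ 0.4102 -0.4118  0.1812] yang 9.928414611623985 x [ 0.0001 -0.0001 -1.    ] F [-0.5343 -0.9436 -1.0985] 0.1325499289652591 [-56.1  30.6  91.5   0.   57.9 -66.1]
```

```bash
python3 - <<'E'
import cv2
t=cv2.imread("pics/w4.png");cv2.imwrite("pics/w4z.png",cv2.resize(t[130:330,220:520],None,fx=2.6,fy=2.6,interpolation=cv2.INTER_CUBIC))
t=cv2.imread("pics/t4.png");cv2.imwrite("pics/t4z.png",cv2.resize(t[150:300,340:520],None,fx=4,fy=4,interpolation=cv2.INTER_CUBIC))
E
```

```text
(no output)
```

View pics/w4z.png

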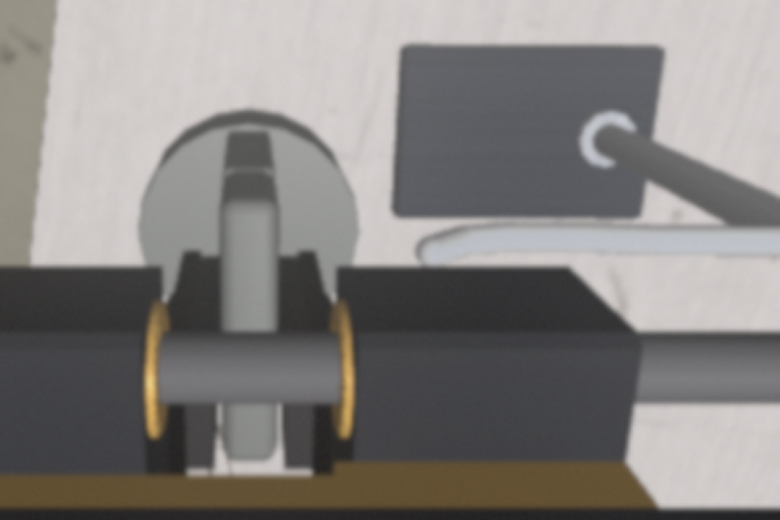

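View pics/t4z.png

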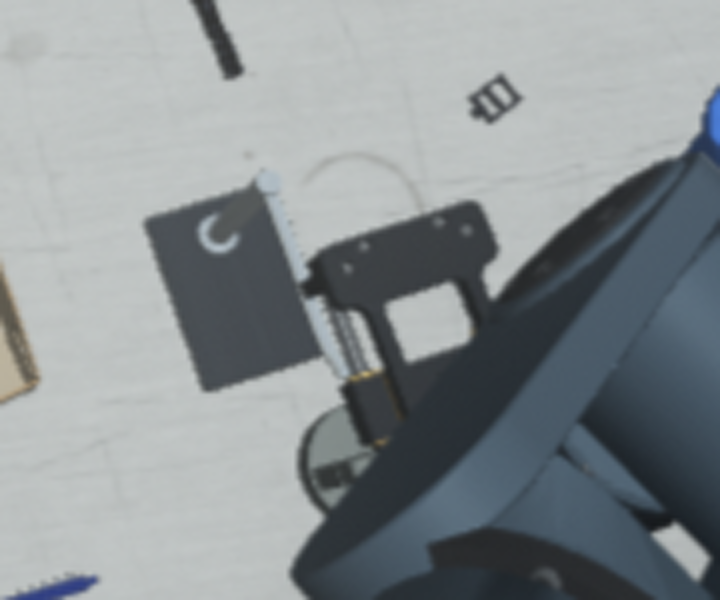

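```bash
python3 - <<'E'
from h import *
import pickle
np.set_printoptions(precision=4,suppress=True)
cam=pickle.load(open("pics/w4.pkl","rb"))
Z=lambda l:np.array(l)/2.6+[220-.3,130-.3]
b=bp(cam,Z([(249,200),(250,460)]),.188);print(b,b.mean(0),np.linalg.norm(b[0]-b[1]))
r=bp(cam,Z([(520,238),(770,243)]),.138);tip=bp(cam,Z([(430,247)]),.151);print(r,tip)
d=(r[1]-r[0])[:2];d/=np.linalg.norm(d);n=np.array([-d[1],d[0]])
print('bar rel rod: lateral',(b.mean(0)-r[0])[:2]@n,'tip lateral',(tip[0]-r[0])[:2]@n,'along from bar to tip',(tip[0]-b.mean(0))[:2]@d,np.degrees(np.arctan2(d[1],d[0])))
E
```

```text
[[ 0.4067 -0.3839  0.188 ]
 [ 0.4171 -0.4419  0.188 ]] [ 0.4119 -0.4129  0.188 ] 0.0589175919108068
[[ 0.4826 -0.3971  0.138 ]
 [ 0.549  -0.3869  0.138 ]] [[ 0.4555 -0.3995  0.151 ]]
bar rel rod: lateral -0.004873835805429642 tip lateral 0.0017664563003123685 along from bar to tip 0.0450832840916288 8.749483529973304
```

```bash
python3 -m inch '{"dp":[[0,3,-1],[0,6,-1],[0,7,0],[0,8,0],[0,8,0],[0,8,0],[0,8,0],[0,8,0],[0,8,0],[0,7,0],[0,5,0],[0,3,0],[0,1,0],[0,0,0],[0,0,0]],"yaw":[0,0,0,0,0,0,0,0,0,0,0,0,0,0,0]}'
python3 shot.py wrist:w5 top:t5
python3 - <<'E'
import cv2
t=cv2.imread("pics/w5.png");cv2.imwrite("pics/w5z.png",cv2.resize(t[130:330,190:490],None,fx=2.6,fy=2.6,interpolation=cv2.INTER_CUBIC))
t=cv2.imread("pics/t5.png");cv2.imwrite("pics/t5z.png",cv2.resize(t[150:300,340:520],None,fx=4,fy=4,interpolation=cv2.INTER_CUBIC))
E
```

```text
time_s: 10.12
position: [0.4882, -0.3959, 0.1811]
tcp_rot: [[-0.0, 0.985, 0.172], [0.0, 0.172, -0.985], [-1.0, -0.0, -0.0]]
force: [0.5, 0.2, 0.5]
opening: 0.132
10.1167 [ 0.4882 -0.3959  0.1811] yang 9.919576079776471 x [-0.0004  0.0002 -1.    ] F [0.5153 0.233  0.4685] 0.13187804554806476 [-49.2  33.9  84.4  -0.   61.7 -59.1]
```

View pics/w5z.png

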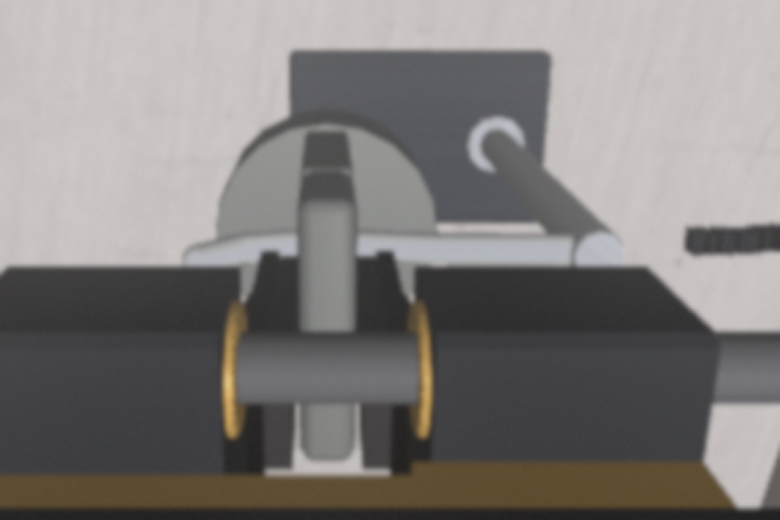

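View pics/t5z.png

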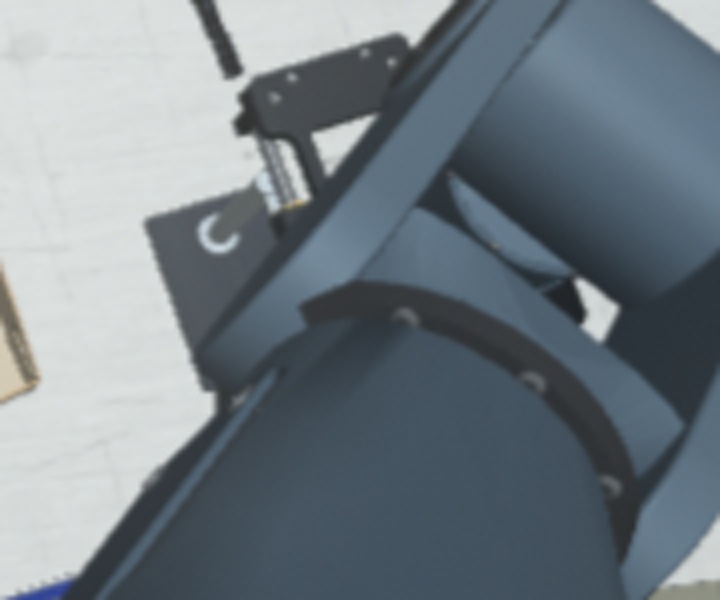

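The rod now passes through the loop, under the bar and over the cap. I'll check the lateral offset.

```bash
python3 - <<'E'
from h import *
import pickle
np.set_printoptions(precision=4,suppress=True)
cam=pickle.load(open("pics/w5.pkl","rb"))
Z=lambda l:np.array(l)/2.6+[190-.3,130-.3]
b=bp(cam,Z([(328,199),(328,461)]),.188);print(b.mean(0))
r=bp(cam,Z([(280,246),(560,250)]),.138);print(r)
d=(r[1]-r[0])[:2];d/=np.linalg.norm(d);n=np.array([-d[1],d[0]])
print('lat',(b.mean(0)-r[0])[:2]@n,np.degrees(np.arctan2(d[1],d[0])))
print('post along',(bp(cam,Z([(601,250)]),.144)[0]-b.mean(0))[:2]@d)
E
```

```text
[ 0.4901 -0.397   0.188 ]
[[ 0.4772 -0.3981  0.138 ]
 [ 0.5514 -0.3862  0.138 ]]
lat -0.0009011728903686912 9.09170400572551
post along 0.07101745017069046
```

```bash
python3 -m inch '{"dp":[[2,0,0],[4,0,-0.5],[4,0,-0.4],[4,0,0],[3,0,0],[2,0,0],[1,0,0],[0,0,0],[0,0,0]],"yaw":[0,0,0,0,0,0,0,0,0]}'
python3 -m inch '{"dp":[[0.5,0,0],[0.5,0,0],[0,0,0]],"yaw":[0,0,0]}'
python3 -m inch '{"dp":[[0.5,0,0],[0.5,0,0],[0,0,0]],"yaw":[0,0,0]}'
```

```text
time_s: 10.97
position: [0.4884, -0.3951, 0.1612]
tcp_rot: [[0.0, 0.985, 0.172], [-0.0, 0.172, -0.985], [-1.0, 0.0, 0.0]]
force: [-0.1, -0.5, -1.3]
opening: 0.13
time_s: 11.22
position: [0.4884, -0.3951, 0.1602]
tcp_rot: [[0.0, 0.985, 0.172], [-0.0, 0.172, -0.985], [-1.0, 0.0, 0.0]]
force: [-0.2, -0.1, -1.0]
opening: 0.133
time_s: 11.47
position: [0.4883, -0.395, 0.1591]
tcp_rot: [[-0.0, 0.985, 0.172], [0.0, 0.172, -0.985], [-1.0, -0.0, -0.0]]
force: [-0.0, 0.0, -0.3]
opening: 0.134
```

```bash
python3 -m inch '{"dp":[[0.4,0,0],[0.4,0,0],[0,0,0]],"yaw":[0,0,0]}'
python3 -m inch '{"dp":[[0.4,0,0],[0.4,0,0],[0,0,0]],"yaw":[0,0,0]}'
```

```text
time_s: 11.72
position: [0.4884, -0.3951, 0.1588]
tcp_rot: [[0.0, 0.985, 0.172], [-0.0, 0.172, -0.985], [-1.0, 0.0, 0.0]]
force: [-0.8, 0.5, 1.8]
opening: 0.132
time_s: 11.97
position: [0.4884, -0.3951, 0.1587]
tcp_rot: [[0.0, 0.985, 0.173], [-0.0, 0.173, -0.985], [-1.0, 0.0, 0.001]]
force: [-2.0, 2.0, 5.9]
opening: 0.134
```

```bash
python3 -m inch '{"dp":[[-0.5,0,0],[0,0,0],[0,0,0],[0,0,0],[0,0,0]],"yaw":[0,0,0,0,0]}' 21
python3 shot.py wrist:w6
python3 - <<'E'
import cv2
t=cv2.imread("pics/w6.png");cv2.imwrite("pics/w6z.png",cv2.resize(t[130:330,190:490],None,fx=2.6,fy=2.6,interpolation=cv2.INTER_CUBIC))
E
```

```text
time_s: 12.38
position: [0.4883, -0.395, 0.1577]
tcp_rot: [[-0.0, 0.985, 0.172], [0.0, 0.172, -0.985], [-1.0, -0.0, -0.0]]
force: [-1.0, -0.6, 0.3]
opening: 0.237
12.3833 [ 0.4883 -0.395   0.1577] yang 9.925515595101063 x [-0.0002  0.0003 -1.    ] F [-1.0406 -0.6213  0.3223] 0.23701359223027554 [-49.2  35.6  85.6   0.   58.9 -59.1]
```

View pics/w6z.png

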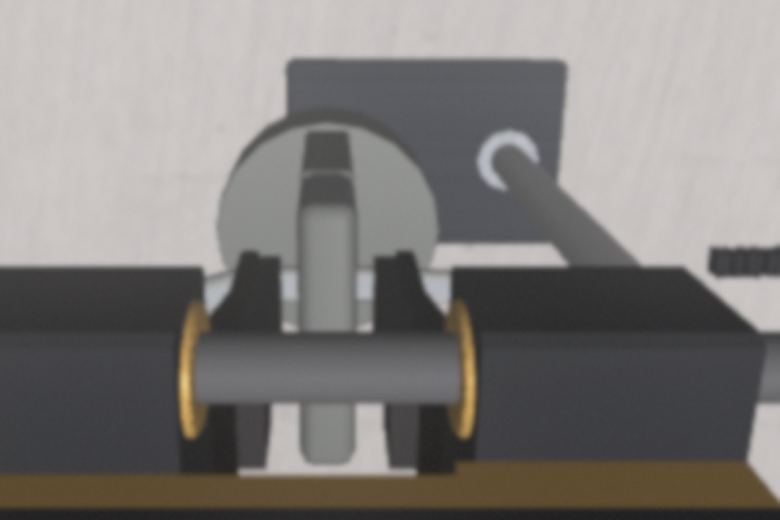

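The bar hangs free, with gaps on both sides of it. I'll lift straight up.

```bash
python3 -m inch '{"dp":[[-2,0,0],[-5,0,0],[-8,0,0],[-12,0,0],[-15,0,0],[-15,0,0],[-12,0,0],[-8,0,0],[-3,0,0],[0,0,0]],"yaw":[0,0,0,0,0,0,0,0,0,0]}'
python3 shot.py wrist:w7
python3 - <<'E'
import cv2
t=cv2.imread("pics/w7.png");cv2.imwrite("pics/w7z.png",cv2.resize(t[100:330,190:490],None,fx=2.6,fy=2.6,interpolation=cv2.INTER_CUBIC))
E
```

```text
time_s: 13.27
position: [0.4887, -0.3955, 0.2396]
tcp_rot: [[0.002, 0.985, 0.172], [-0.002, 0.172, -0.985], [-1.0, 0.001, 0.002]]
force: [0.0, -0.6, -0.6]
opening: 0.238
13.2667 [ 0.4887 -0.3955  0.2396] yang 9.932041679460495 x [ 0.0017 -0.0019 -1.    ] F [ 0.0014 -0.5919 -0.5986] 0.237609711253322 [-49.1  30.1  81.3  -0.   68.5 -59.1]
```

View pics/w7z.png

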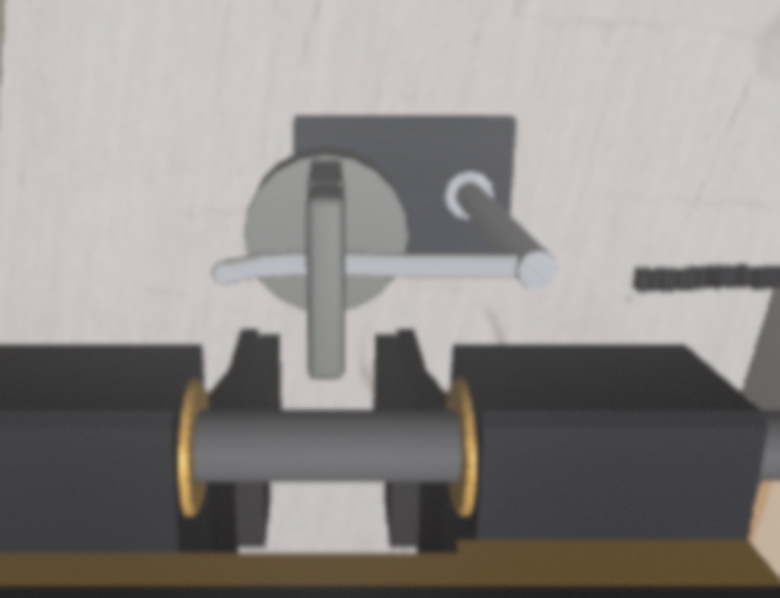

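The cover hangs upright on the hook, with the bar across the rod. Next I'll go over the box.

```bash
python3 -m inch '{"dp":[[0,0,0],[0,0,0],[0,0,0],[0,0,0],[0,0,0],[0,0,0],[0,0,0],[0,0,0],[0,0,0],[0,0,0],[0,0,0]],"yaw":[4,6.8,6.8,6.8,6.8,6.8,6.8,6.8,6.8,6,2.9]}' 45
python3 -m inch '{"dp":[[0,-7,-9],[0,-13,-17],[0,-16,-20],[0,-16,-20],[0,-16,-20],[0,-16,-20],[0,-16,-20],[0,-16,-20],[0,-15,-20],[0,-11,-14],[0,-6,-9],[0,-3,-4],[0,0,0],[0,0,0],[0,0,0]],"yaw":[0,0,0,0,0,0,0,0,0,0,0,0,0,0,0]}'
python3 shot.py wrist:w8 top:t8
```

```text
time_s: 14.23
position: [0.4879, -0.3946, 0.2368]
tcp_rot: [[-0.002, 0.535, -0.845], [0.002, -0.845, -0.535], [-1.0, -0.003, 0.0]]
force: [-0.4, 0.7, -0.0]
opening: 0.516
time_s: 15.48
position: [0.5692, -0.1648, 0.2379]
tcp_rot: [[-0.0, 0.539, -0.843], [-0.0, -0.843, -0.539], [-1.0, 0.0, 0.0]]
force: [0.7, 0.3, 0.4]
opening: 0.515
15.4833 [ 0.5692 -0.1648  0.2379] yang -57.41788524392516 x [-0.0003 -0.0003 -1.    ] F [0.7114 0.3436 0.4155] 0.5147929605511332 [-26.9  27.4  86.6  -0.   66.   30.5]
```

View pics/w8.png

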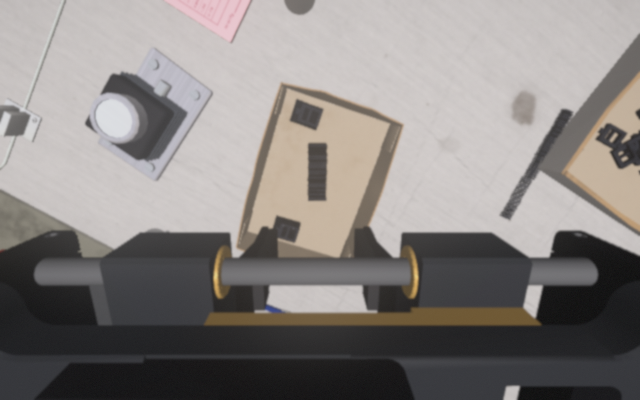

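View pics/t8.png

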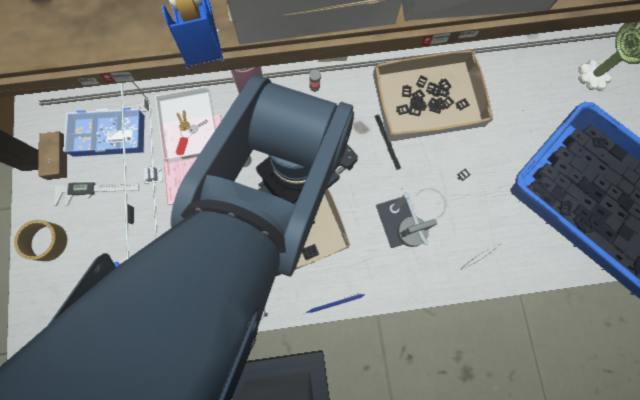

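The top view shows the cover hanging at (415,232). The wrist view shows the bundle at about (317,172), the stacks at (306,114) and (286,229), and the camera plate in full view.

```bash
python3 - <<'E'
import cv2
t=cv2.imread("pics/w8.png");cv2.imwrite("pics/w8z.png",cv2.resize(t[90:260,235:405],None,fx=3.5,fy=3.5,interpolation=cv2.INTER_CUBIC))
cv2.imwrite("pics/w8c.png",cv2.resize(t[40:190,75:225],None,fx=4,fy=4,interpolation=cv2.INTER_CUBIC))
E
```

View pics/w8z.png

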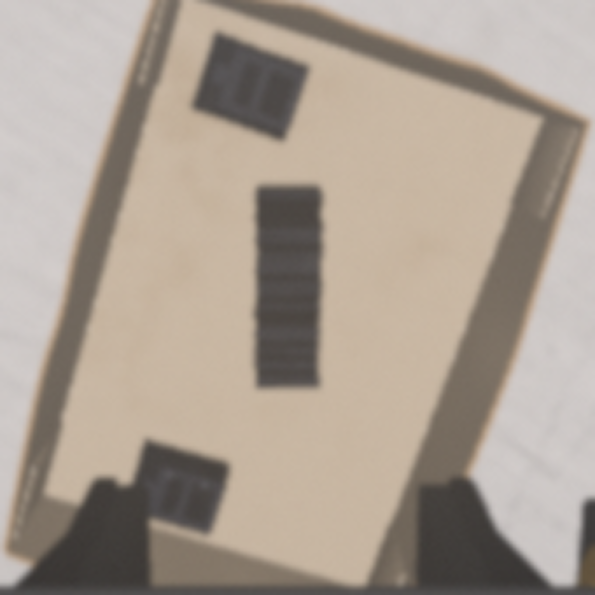

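View pics/w8c.png

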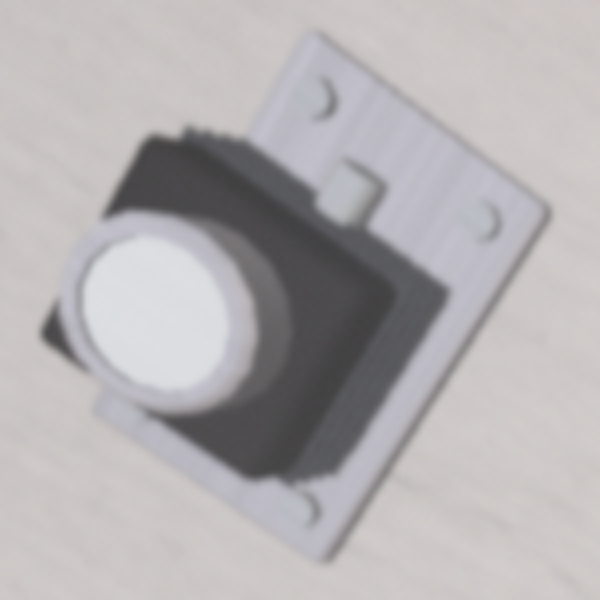

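```bash
python3 - <<'E'
from h import *
import pickle
np.set_printoptions(precision=4,suppress=True)
cam=pickle.load(open("pics/w8.pkl","rb"))
Z=lambda l:np.array(l)/3.5+[235-.3,90-.3]
C=lambda l:np.array(l)/4+[75-.3,40-.3]
def rect(n,p):
    e=np.roll(p,-1,0)-p;print(n,p.mean(0),np.linalg.norm(e,axis=1),np.degrees(np.arctan2(e[:,1],e[:,0])))
rect('bundle',bp(cam,Z([(258,186),(321,186),(320,386),(257,387)]),.031))
print('glass',bp(cam,C([(155,312)]),.082),'barrel top c',bp(cam,C([(160,312)]),.084))
p=bp(cam,C([(313,33),(550,210),(327,560),(94,405)]),.010);rect('plate',p)
print('box',[bp(cam,Z([q]),.056)[0] for q in[(8,552),(588,122)]])
E
```

```text
bundle [ 0.5765 -0.1633  0.031 ] [0.0214 0.0707 0.0226 0.0711] [ -57.3912 -147.118   123.5585   31.9559]
glass [[0.5212 0.0435 0.082 ]] barrel top c [[0.5226 0.0414 0.084 ]]
plate [0.5228 0.0406 0.01  ] [0.0806 0.1357 0.0828 0.1359] [-94.4494 175.1098  85.6678  -5.7995]
box [array([ 0.4493, -0.1283,  0.056 ]), array([ 0.6748, -0.2105,  0.056 ])]
```

```bash
python3 -m inch '{"dp":[[8,1,-2],[15,1,-2.5],[20,0,0],[22,0,0],[20,0,0],[15,0,0],[10,0,0],[5,0,0],[3,0,0],[0,0,0],[0,0,0]],"yaw":[0.2,0,0,0,0,0,0,0,0,0,0]}'
python3 shot.py wrist:w9
python3 - <<'E'
import cv2
t=cv2.imread("pics/w9.png");cv2.imwrite("pics/w9z.png",cv2.resize(t[90:330,235:405],None,fx=3,fy=3,interpolation=cv2.INTER_CUBIC)[:600])
E
```

```text
time_s: 16.5
position: [0.5749, -0.1634, 0.1207]
tcp_rot: [[0.001, 0.536, -0.844], [-0.001, -0.844, -0.536], [-1.0, 0.001, -0.001]]
force: [0.1, -0.1, 0.3]
opening: 0.515
16.5 [ 0.5749 -0.1634  0.1207] yang -57.57983649922107 x [ 0.0013 -0.0006 -1.    ] F [ 0.0787 -0.0703  0.3405] 0.5151030511001303 [-26.6  36.5  91.7   0.   51.7  31. ]
```

View pics/w9z.png

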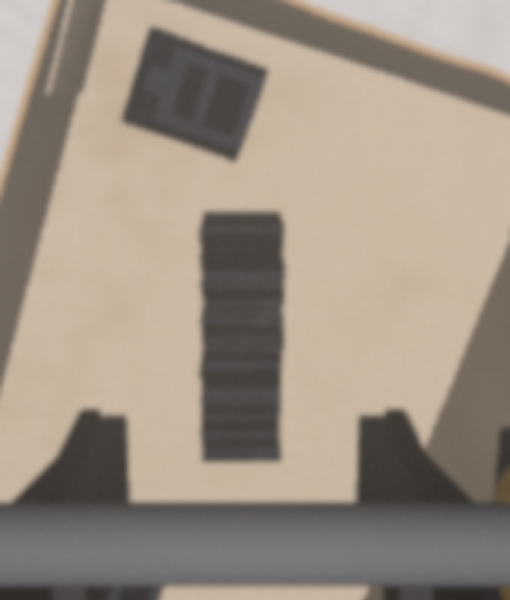

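```bash
python3 - <<'E'
from h import *
import pickle
np.set_printoptions(precision=4,suppress=True)
cam=pickle.load(open("pics/w9.pkl","rb"));print(cam[1][:3,3])
Z=lambda l:np.array(l)/3+[235-.3,90-.3]
p=bp(cam,Z([(203,213),(281,213),(280,460),(203,460)]),.031);e=np.roll(p,-1,0)-p;print(p.mean(0),np.linalg.norm(e,axis=1),np.degrees(np.arctan2(e[:,1],e[:,0])))
def model(x,y,a):
    a=np.radians(a);R=np.array([[np.cos(a),-np.sin(a)],[np.sin(a),np.cos(a)]])
    P=[[*(R@[i*.035,j*.012]+[x,y]),z] for z in(.031,.002) for i,j in((1,1),(1,-1),(-1,-1),(-1,1))]
    return ((pr(cam,P)-[235-.3,90-.3])*3).round(0)
print(model(p[:,0].mean(),p[:,1].mean(),32.4).tolist())
E
```

```text
[ 0.6378 -0.1239  0.2728]
[ 0.5771 -0.1625  0.031 ] [0.0212 0.0726 0.0226 0.0726] [ -57.5626 -147.1243  122.4232   31.7731]
[[198.0, 218.0], [286.0, 218.0], [283.0, 456.0], [201.0, 456.0], [202.0, 203.0], [281.0, 203.0], [279.0, 419.0], [205.0, 419.0]]
```

```bash
python3 -m inch '{"dp":[[5,0,-0.6],[10,0,0],[14,0,0],[15,0,0],[15,0,0],[13,0,0],[10,0,0],[8,0,0],[6,0,0],[4,0,0],[1,0,0],[0,0,0],[0,0,0]],"yaw":[0,0,0,0,0,0,0,0,0,0,0,0,0]}'
python3 shot.py wrist:w10
```

```text
time_s: 17.63
position: [0.5752, -0.163, 0.0195]
tcp_rot: [[0.001, 0.536, -0.844], [-0.0, -0.844, -0.536], [-1.0, 0.001, -0.001]]
force: [-0.3, -1.2, 0.5]
opening: 0.516
17.6333 [ 0.5752 -0.163   0.0195] yang -57.572998041672996 x [ 0.0009 -0.0005 -1.    ] F [-0.3414 -1.17    0.4662] 0.5164136464758904 [-26.5  45.5  94.    0.   40.4  31.1]
```

View pics/w10.png

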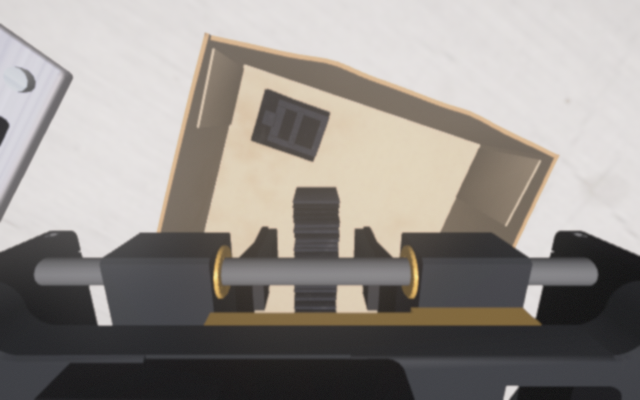

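The bundle is centred between the fingers at (316,250). Closing.

```bash
python3 -m inch '{"dp":[[0,0,0],[0,0,0],[0,0,0],[0,0,0],[0,0,0],[0,0,0],[0,0,0],[0,0,0]],"yaw":[0,0,0,0,0,0,0,0]}' 0
python3 shot.py wrist:w11
python3 - <<'E'
import cv2
t=cv2.imread("pics/w11.png");cv2.imwrite("pics/w11z.png",cv2.resize(t[160:330,235:405],None,fx=3.5,fy=3.5,interpolation=cv2.INTER_CUBIC))
E
```

```text
time_s: 18.35
position: [0.575, -0.1628, 0.0193]
tcp_rot: [[0.0, 0.536, -0.844], [-0.0, -0.844, -0.536], [-1.0, 0.0, -0.0]]
force: [-0.7, 0.1, 2.0]
opening: 0.275
18.35 [ 0.575  -0.1628  0.0193] yang -57.57148503113899 x [ 0.0003 -0.0001 -1.    ] F [-0.6664  0.055   2.0155] 0.27492882811512026 [-26.5  45.6  94.    0.   40.4  31.1]
```

View pics/w11z.png

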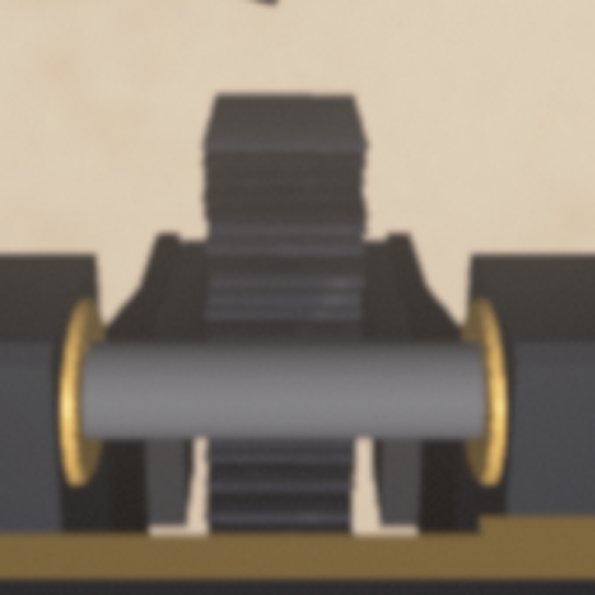

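```bash
python3 - <<'E'
from h import *
import pickle
cam=pickle.load(open("pics/w11.pkl","rb"))
Z=lambda l:np.array(l)/3.5+[235-.3,160-.3]
t=np.array([.575,-.1628]);z=np.array([-.844,-.536]);y=np.array([.536,-.844])
for q,h in([(207,148),.031],[(365,148),.031],[(217,95),.002],[(355,95),.002]):
    d=bp(cam,Z([q]),h)[0,:2]-t;print(d@y*1e3,d@z*1e3)
E
python3 -m inch '{"dp":[[-2,0,0],[-4,0,0],[-6,0,0],[-10,0,0],[-14,0,0],[-18,0,0],[-20,0,0],[-20,0,0],[-20,0,0],[-20,0,0],[-20,0,0],[-16,0,0],[-10,0,0],[-5,0,0],[-2,0,0],[0,0,0]],"yaw":[0,0,0,0,0,0,0,0,0,0,0,0,0,0,0,0]}'
python3 shot.py wrist:w12
```

```text
-10.146648111406966 -33.18913365748304
12.015033749020574 -33.203392910947215
-10.496674973433088 -33.9090191586118
12.533048082483322 -33.92360620977628
time_s: 19.73
position: [0.5746, -0.1627, 0.2061]
tcp_rot: [[-0.0, 0.536, -0.844], [0.0, -0.844, -0.536], [-1.0, -0.0, 0.0]]
force: [-0.5, -0.1, -0.6]
opening: 0.279
19.7333 [ 0.5746 -0.1627  0.2061] yang -57.5729026557368 x [-0.0001  0.0001 -1.    ] F [-0.543  -0.0967 -0.5569] 0.279499652387415 [-26.5  29.9  87.8  -0.   62.3  31.1]
```

View pics/w12.png

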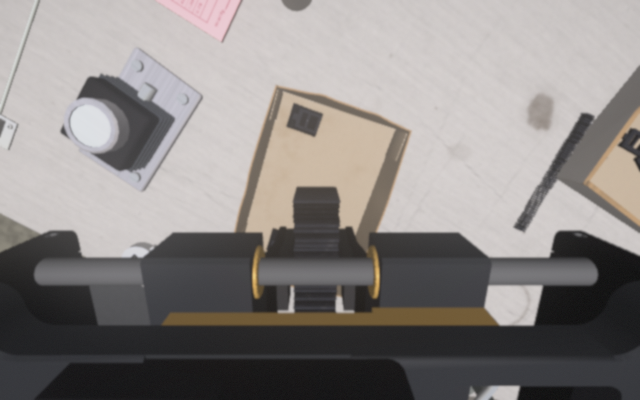

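The stack nearer the far end is still in the box, and the bundle came up level in the grip. Next: turn and carry it over the camera.

```bash
python3 -m inch '{"dp":[[0,0,0],[0,0,0],[0,0,0],[0,0,0],[0,0,0],[0,0,0],[0,0,0],[0,0,0],[0,0,0],[0,0,0]],"yaw":[2,4,5,5,5,5,5,4,2,0.2]}'
python3 -m inch '{"dp":[[0,-4,1.5],[0,-8,3],[0,-12,4],[0,-15,5],[0,-17,6],[0,-18,6.4],[0,-18,6.4],[0,-18,6.4],[0,-18,6.4],[0,-17,6],[0,-15,5],[1,-13,4],[1.8,-10,3.5],[1,-8,2.6],[1,-5,1.7],[1,-2.5,1],[1,-1,0],[0,0,0],[0,0,0],[0,0,0]],"yaw":[0,0,0,0,0,0,0,0,0,0,0,0,0,0,0,0,0,0,0,0]}'
python3 shot.py wrist:w13 top:t13 scene:s13
```

```text
time_s: 20.62
position: [0.5741, -0.1625, 0.2046]
tcp_rot: [[-0.003, -0.084, -0.996], [0.001, -0.996, 0.084], [-1.0, -0.001, 0.003]]
force: [-1.2, -0.2, -0.7]
opening: 0.277
time_s: 22.28
position: [0.5231, 0.0412, 0.1992]
tcp_rot: [[0.0, -0.084, -0.996], [-0.0, -0.996, 0.084], [-1.0, 0.0, -0.0]]
force: [-1.1, -0.3, -0.3]
opening: 0.281
22.2833 [0.5231 0.0412 0.1992] yang -94.82112406332382 x [ 0.0002 -0.0002 -1.    ] F [-1.1428 -0.2989 -0.2513] 0.2807642370779457 [-7.7 25.2 98.5 -0.  56.2 87.1]
```

View pics/w13.png

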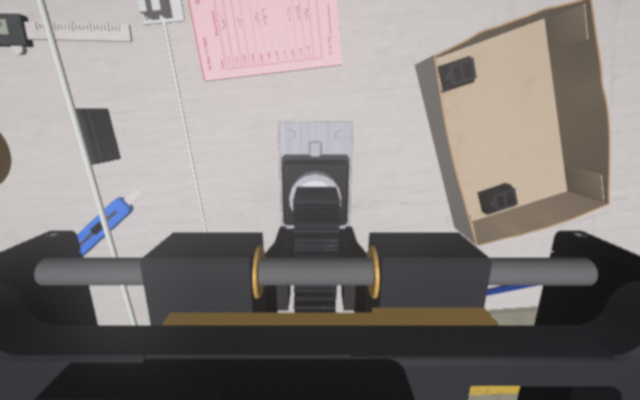

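View pics/t13.png

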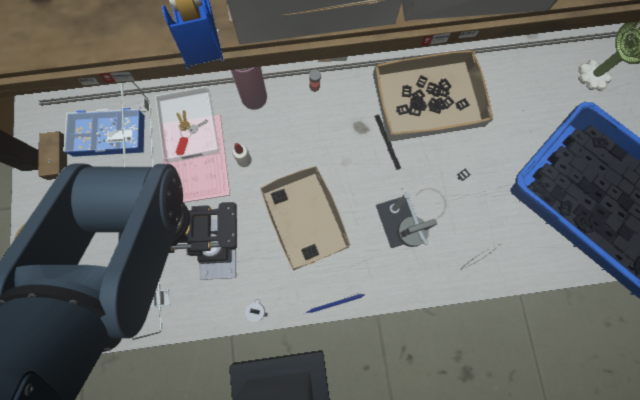

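View pics/s13.png

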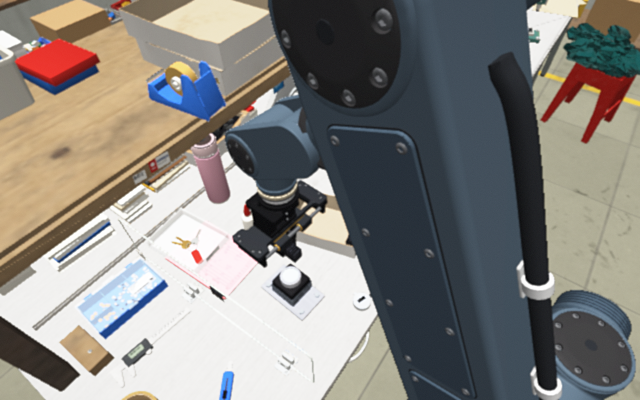

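The scene, box and hook look right: both stacks are in the box at (278,196) and (309,251), and the cover is on the hook. I'll measure the centring in the wrist image.

```bash
python3 - <<'E'
import cv2
t=cv2.imread("pics/w13.png");cv2.imwrite("pics/w13z.png",cv2.resize(t[110:320,255:380],None,fx=2*1.9,fy=2*1.4,interpolation=cv2.INTER_CUBIC) if 0 else cv2.resize(t[110:240,255:380],None,fx=4.6,fy=4.6,interpolation=cv2.INTER_CUBIC))
E
```

```text
(no output)
```

View pics/w13z.png

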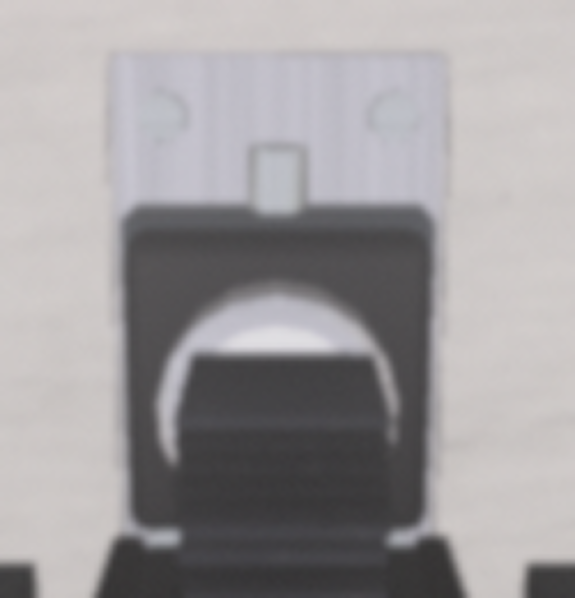

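```bash
python3 - <<'E'
from h import *
import pickle
np.set_printoptions(precision=4,suppress=True)
cam=pickle.load(open("pics/w13.pkl","rb"))
Z=lambda l:np.array(l)/4.6+[255-.4,110-.4]
t=np.array([.5231,.0412]);a=np.radians(-94.82);y=np.array([np.cos(a),np.sin(a)]);z=np.array([y[1],-y[0]])
def f(n,q,h):
    P=bp(cam,Z(q),h)[:,:2]-t;print(n,np.c_[P@y,P@z].round(4)*1e3)
f('plate far',[(112,53),(446,53)],.01)
f('plate lower edge pts',[(120,480),(435,480)],.01)
f('housing corners',[(128,233),(430,233),(428,528),(132,528)],.066)
f('barrel top L/R/far',[(155,410),(399,410),(278,295)],.084)
f('bundle bottom',[(193,353),(375,353)],.182)
f('bundle top',[(180,428),(390,428)],.211)
E
```

```text
plate far [[-41.  -67.9]
 [ 39.7 -67.9]]
plate lower edge pts [[-42.4  40.7]
 [ 40.3  40.7]]
housing corners [[-32.1 -32.5]
 [ 30.9 -32.5]
 [ 32.4  33. ]
 [-33.2  33.1]]
barrel top L/R/far [[-25.7   0.8]
 [ 23.7   0.8]
 [ -0.8 -22.8]]
bundle bottom [[-11.4 -34.3]
 [ 11.7 -34.3]]
bundle top [[-11.1 -32.9]
 [ 11.3 -32.9]]
```

```bash
python3 -m inch '{"dp":[[0,-0.7,0],[0,0,0],[0,0,0],[0,0,0],[0,0,0],[0,0,0],[0,0,0],[0,0,0],[0,0,0],[0,0,0]],"yaw":[0,0,0,0,0,0,0,0,0,0]}'
python3 shot.py; python3 - <<'E'
import cv2
t=cv2.imread("pics/t13.png");cv2.imwrite("pics/t13z.png",cv2.resize(t[160:280,250:460],None,fx=3.6,fy=3.6,interpolation=cv2.INTER_CUBIC))
s=cv2.imread("pics/s13.png");cv2.imwrite("pics/s13z.png",cv2.resize(s[180:325,225:335],None,fx=4,fy=4,interpolation=cv2.INTER_CUBIC))
E
```

```text
time_s: 23.27
position: [0.5228, 0.0425, 0.1993]
tcp_rot: [[0.0, -0.083, -0.997], [0.0, -0.997, 0.083], [-1.0, -0.0, -0.0]]
force: [0.4, -0.0, -0.9]
opening: 0.28
23.2667 [0.5228 0.0425 0.1993] yang -94.76976606761407 x [ 0.  0. -1.] F [ 0.444  -0.0172 -0.8637] 0.28044627134398337 [-7.6 25.2 98.6  0.  56.2 87.2]
```

View pics/t13z.png

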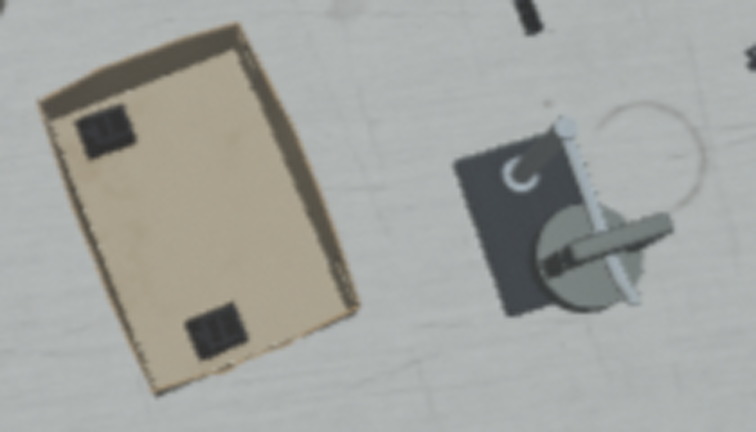

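View pics/s13z.png

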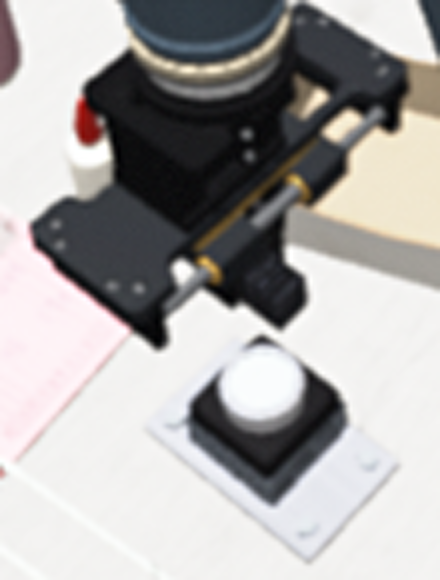

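The cover is still on the rod, both stacks are in the box, and the bundle is held over the camera. Handing in.

```bash
python3 -c "
from rig import bot
s=bot.read_state();print(s['qvel'],s['time_s'])
print(bot.hand_in())"
```

```text
[ 0.00448494  0.09876619  0.01126365  0.07283768  0.06520663 -0.01428223] 23.2667
the job is handed in; nothing more can be done
None
```

The job is handed in at 23.3 s of the 61 s allowed. The cover was lifted off the camera, hung by its loop on the hook and released. The long bundle is gripped and held still over the camera.

**Last checks:**
- **Cover and stacks:** the last top picture shows the cover hanging on the rod and both small stacks in the box. It was taken before a final 0.7 mm nudge.
- **Height and level:** the bundle's underside is at about 0.182 m, 100 mm above the glass, going by the tool height and where the bundle was gripped. The tool points straight down.
- **Alignment:** the bundle's length runs at −4.8°, against about −4.8° for the base plate. Single-edge readings of the plate ranged from −4.1° to −5.8°.
- **Centring:** the wrist picture showed the bundle about 0.8 mm off to one side, so I made the nudge. I took no picture afterwards, but the measured tool position moved by about 1.3 mm. Centring is probably within 1–2 mm.
- **Contact force:** the highest wrist force I saw was about 6 N, when the cover touched down on the hook.

**Disagreement:** the top and wrist cameras differed by 2–5 mm on some positions. I relied mainly on close wrist views, plus averages of the two where I had them.

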